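# Clip a stencil frame into the printing press and fold it down

## Robot

A 7-joint arm with a two-finger parallel gripper is mounted at the origin on a cart in front of the work surface, level with it; the furniture and walls round the work are solid. World frame = base frame: x ahead of the robot, y to its left, z up, the work surface at z = 0. Lengths are in m, angles in rad, forces in N, time in s.
With the tool pointing down it reaches from about 0.425 to 0.825 m from the base axis. Payload 3.6 kg.
Tool frame: the origin (TCP) lies midway between the tips of the shut fingers; the grasp point (between the pads) lies 19 mm behind it; z points along the fingers, y is the line along which they close (so a half turn about z gives the same grasp; the last joint's range is limited). The gripper opens to 85 mm and grips with 20 to 120 N. Pads are 22 mm wide; open, the fingers measure 114 mm over their backs; the gripper's body (76 mm by 85 mm) begins 54 mm behind the grasp point. The pads swing forward as they close: fully open they stand 13 mm farther back than shut.
Start: joints at [1.163, 0.615, -0.013, 1.423, 0.008, 1.103, -0.04], TCP at [0.242, -0.603, 0.231] pointing down, gripper open.
Joint ranges: [-3.12, 3.12], [-0.3, 2.06], [-1.34, 1.32], [0.26, 2.42], [-1.36, 4.5], [0.01, 1.98], [-2.84, 2.84]. Speed limits (rad/s): [2.79, 2.79, 3.14, 3.14, 3.14, 3.14, 3.14].

## Interface

Orientations are given as a unit quaternion [w, x, y, z].
In Python, from cell import manip gives the robot as it stands.
- The arm moves only by the tool move_arm, never from a script. Its argument "moves" is one flat list of numbers, 7 for each row, row after row: the shift along the tool's x, y, z in cm, then the turn, a rotation vector about the tool's x, y, z in degrees, then the closure, from 0 (fully open) to 1 (shut). In form: [dx, dy, dz, ax, ay, az, jaw, dx, dy, dz, ax, ay, az, jaw, ...]. A call has 1 to 5 rows; each row is the pose to reach, as a shift and turn from the pose commanded when the call began, along the tool's axes at that moment; what a row does not reach only later rows make up. A row lasts 1/10 s, in which the tool goes at most 50 mm and 8.59 degrees, less where a joint would pass 70% of its speed; a pose out of reach is approached as far as the arm can. A call with a gripper value outside its range is refused whole. The fingers move at their own pace and stop on an object; "newtons" is the grip in N (left out, the last holds). Time passes only in rows, so rows that repeat a pose let the fingers close. It gives the time, the measured TCP pose, the force, the opening and the grip force at its end, in the units of the state.
- manip.get_state(): the state, without advancing time (a new reading comes with each control period).
- manip.read_camera(name): name is "scene" or "side" or "wrist"; returns the picture (384x512x3 uint8, red, green, blue); there is no depth.
- manip.calibration(name): a dict with "camera_matrix" (3x3 intrinsics, pixels), "world_to_cam" (4x4, takes a point from world to camera coordinates). Camera axes: x right, y up, looking along -z (the intrinsics and any distortion apply to the point x, -y, -z); pixel columns grow to the right and rows downward; lengths in m; the calibration is good to about 2 mm. A picture is of the moment at which its call begins: read the wrist's pose just before it. calibration takes no time and is no camera call; for the wrist camera it gives the pose at the moment of the call.
- manip.close_job(): hands the job in; it is judged then, once.
The state is a dict: "t": time; "q": joint angles; "dq": joint speeds; "effort": joint torques, N m; "position": TCP position; "tool_rot": TCP orientation; "ft_force": force on the tool from outside, world axes, zero at the start; "torque": the same for the moment, N m; "finger_gap": finger opening in m; "grip_force": force on a finger pad.
Only numpy, scipy, OpenCV 4.12 (cv2) and the standard library are available. Lean on these libraries where they do the work, as an engineer would, in place of code of your own. Each camera call takes 0.05 s, during which the arm holds its last target. There are 200 camera calls.

## Task

Take the larger stencil frame out of the drying stand and push it, clip edge first, down into the raised head of the small printing press until it snaps fully home, and stop pushing there. Then let go of it and fold the head down until the frame lies flat over the padded platen, ready to print. Leave the smaller frame and the other things on the table where they are.

Things in the scene. Friction and masses are not known exactly. Their poses are not given: they have to be found in the camera images.
- frame_centre (a point): Middle of the larger stencil frame: a flat wooden frame 150 mm wide, 170 high, 12 thick round a thin metal sheet with a chevron pattern, 0.14 to 0.26 kg, loose, upright in a slot of the drying stand. Axes: x thickness, y width, z from the clip edge (85 mm below) to the grip edge (85 mm above). Both faces alike: it may be turned half round about z.
- frame_grip (a point): Middle of the larger frame's grip bar, its top 24 mm (12 mm below the grip edge, 73 mm above the frame's middle); grip it across the 12 mm thickness. Axes as frame_centre.
- frame_clip_edge (a point): Middle of the larger frame's lower edge, the clip edge, which goes into the press. Axes as frame_centre. The lowest 34 mm of the frame are only 138 mm wide, with a round steel lug of 6 mm radius on each narrow side, centred 14 mm up and reaching out to the full 150 mm width.
- small_frame_centre (a point): Middle of the smaller stencil frame, not to be used: 110 mm wide, 130 high, 12 thick, without lugs, its sheet cut like a spoked wheel; it stands in the other slot of the stand. Axes as frame_centre.
- head_mouth (a point): Middle of the mouth of the press head: an aluminium channel for the clip edge, gap 14 mm (frame 12), 153 mm between side walls (frame 150), with lips flared about 6 mm all round. Axes turn with the head: x into the channel (the way to push), y along the hinge, z to its upper face. With the frame home its z axis points along -x here and frame_centre is at x = -25 mm, y = z = 0.
- head_clips (a point): Middle between two sprung steel noses (5 mm radius) at the side walls, 38 mm inside the mouth. The lugs meet them about 17 mm before home; the push needed rises to 12 to 18 N, then falls and turns into a pull inwards once the lugs are past, 8 mm before home. The frame is home when its clip edge meets the buffer. Axes as head_mouth.
- head_hinge (a point): Middle of the head's hinge axis, 80 mm beyond the mouth along the head's x, 38 mm above the table. Axes as head_mouth.
- press_head (a joint): Head angle, rad: 0 = folded down flat over the platen, grows as raised; starts at 0.87 to 1.08, the mouth looking up and towards the robot. A friction hinge holds it at any angle; 1.1 Nm turns it (about 5 N on the frame's upper face near the grip edge). With the frame in place it comes to rest on the platen at 0 to 0.04.
- press: Base of the press, fixed: plywood board 265 x 230 mm, two black hinge brackets (knobs 116 mm either side of the middle, 52 mm high) and, on the robot's side of the head, the grey padded platen 122 x 172 mm, top 30 mm above the table. Origin on the table straight below the hinge axis; x away from the platen, y along the hinge.
- head_buffer: Rubber buffer strip, 130 x 10 x 8 mm, at the bottom of the head's channel, its face 60 mm inside the mouth; the frame stops against it. It gives 1 mm per 5 N, 4 mm at most. Origin at its middle, axes as head_mouth.
- stand: Wooden drying stand, fixed: board 150 x 150 mm, 14 thick, with two slots at x = -42 and +42 mm, each between two rails along y, 34 mm high, 110 long, 14 apart. The frames stand on the board between the rails. Origin at the middle of the underside.
- block_long: Bystander: plain dark wooden printing block, 34 x 127 x 40 mm; origin at the middle of its underside.
- block_round: Bystander: round carved printing block, 66 mm across, 36 mm high; origin at the middle of its underside.

How it is judged:
By the outcome, as a careful person would: the job done as asked, in the order asked, and still so for the second after the job is handed in, with the robot touching nothing.
It also fails if it takes over 61 s, if anything falls off the work surface, if the arm or the gripper's body presses on something with over 40 N, if the wrist force passes 120 N, or if a joint passes its speed limit or range.

## Working session

There is one attempt and no reset: what is moved stays moved. The work goes in short steps, Python scripts to look and compute and a tool call to move; the robot and the scene stay as the last step left them, time stands still between calls to the robot, and variables do not carry over. Pictures are saved under pics/ and viewed, at most 10 in all, crops included, and the job is handed in when it is done.

Besides the shell and the picture viewer there is one more tool, called by a JSON object that holds its "method" and its "body". move_arm: Moves the arm, as the interface text tells. Its arguments: {"type":"object","properties":{"moves":{"type":"array"},"newtons":{"type":"number"}},"required":["moves"]}

```bash
mkdir -p pics; ls
python3 - <<'E'
from cell import manip
import cv2,numpy as np
s=manip.get_state();print(s)
for n in("scene","side"):
    cv2.imwrite(f"pics/{n}0.png",cv2.resize(manip.read_camera(n)[:,:,::-1],(800,600),interpolation=cv2.INTER_CUBIC))
    print(manip.calibration(n))
E
```

```text
pics
{'t': 0.0, 'q': array([ 1.16351438,  0.61592199, -0.0126285 ,  1.42493097,  0.00808303,
        1.10338909, -0.04043357]), 'dq': array([ 1.14433935e-03,  1.78346412e-04, -1.44526242e-04,  9.60194481e-04,
       -2.93318709e-04, -7.45217711e-05, -8.21940078e-04]), 'effort': array([ 4.16320665e-05, -4.69206226e+01,  2.59285066e-01, -1.71032184e+01,
        9.95019916e-03,  9.55322699e-03,  2.89069547e-06]), 'position': array([ 0.24130025, -0.60271482,  0.23012568]), 'tool_rot': array([-1.27485143e-03,  9.81926139e-01,  1.89260054e-01, -2.53937911e-04]), 'ft_force': array([ 0.67501613, -0.20071174, -0.39913265]), 'torque': array([0.00498826, 0.00291682, 0.01839857]), 'grip_force': 0.0, 'finger_gap': 0.08551883098371241}
{'camera_matrix': array([[491.81647986,   0.        , 250.219289  ],
       [  0.        , 491.81647986, 194.58704658],
       [  0.        ,   0.        ,   1.        ]]), 'world_to_cam': array([[-0.76596276, -0.64286195,  0.00543774,  0.42754166],
       [ 0.36981518, -0.43368031,  0.82168006, -0.33407712],
       [-0.52586861,  0.63138728,  0.56992307, -0.9052674 ],
       [ 0.        ,  0.        ,  0.        ,  1.        ]])}
{'camera_matrix': array([[466.29568237,   0.        , 255.85625641],
       [  0.        , 466.29568237, 191.14854349],
       [  0.        ,   0.        ,   1.        ]]), 'world_to_cam': array([[-0.99973431,  0.01880554, -0.01332925,  0.59167334],
       [-0.02204915, -0.61162972,  0.79083685, -0.11053837],
       [ 0.00671955,  0.79092063,  0.61188186, -1.17641661],
       [ 0.        ,  0.        ,  0.        ,  1.        ]])}
```

View pics/scene0.png

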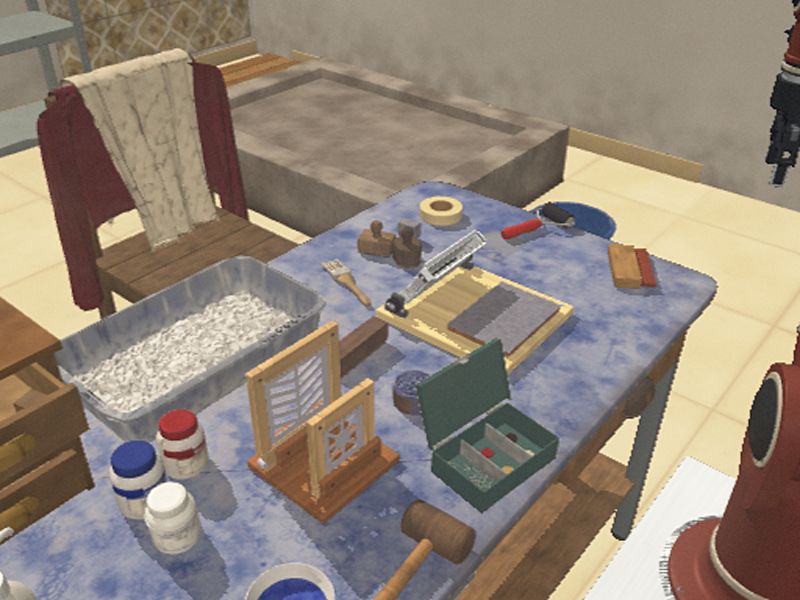

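View pics/side0.png

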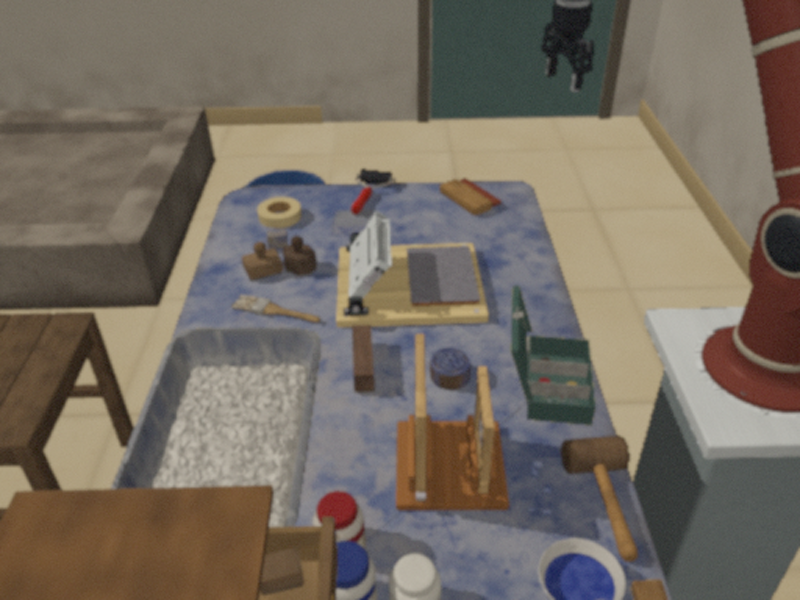

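```bash
cat > h.py <<'E'
import cv2,numpy as np
from cell import manip
def P(name):
    c=manip.calibration(name); D=np.diag([1,-1,-1.])
    return c["camera_matrix"]@D@c["world_to_cam"][:3]
def proj(M,X):
    X=np.atleast_2d(X); u=np.c_[X,np.ones(len(X))]@M.T
    return u[:,:2]/u[:,2:]
def crop(im,x0,y0,w,h,s):
    return cv2.resize(im[y0:y0+h,x0:x0+w],None,fx=s,fy=s,interpolation=cv2.INTER_CUBIC)
def comp(fn,*cs):
    H=max(c.shape[0] for c in cs)
    cv2.imwrite(fn,np.hstack([cv2.copyMakeBorder(c,0,H-c.shape[0],0,0,0) for c in cs])[:,:,::-1])
E
python3 - <<'E'
from h import *
a,b=manip.read_camera("scene"),manip.read_camera("side")
comp("pics/c1.png",crop(a,155,203,105,135,4),crop(b,250,205,80,125,4))
comp("pics/c2.png",crop(a,235,145,80,70,6),crop(b,212,130,50,82,6))
E
```

```text
(no output)
```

View pics/c1.png

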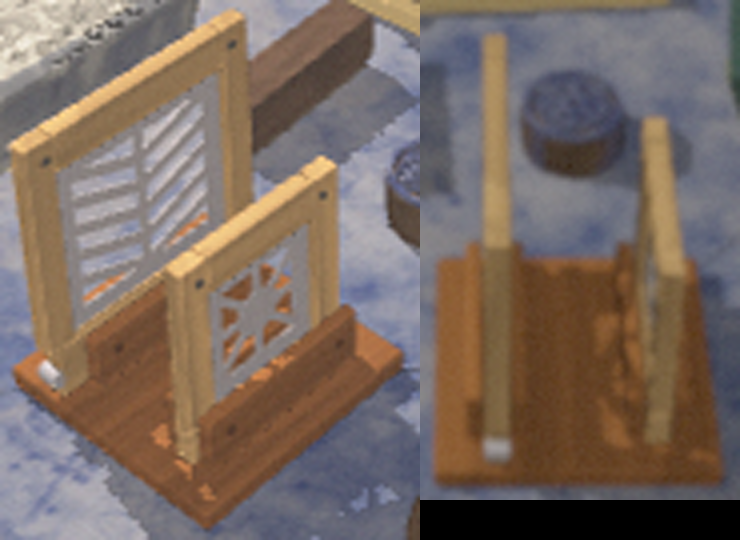

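View pics/c2.png

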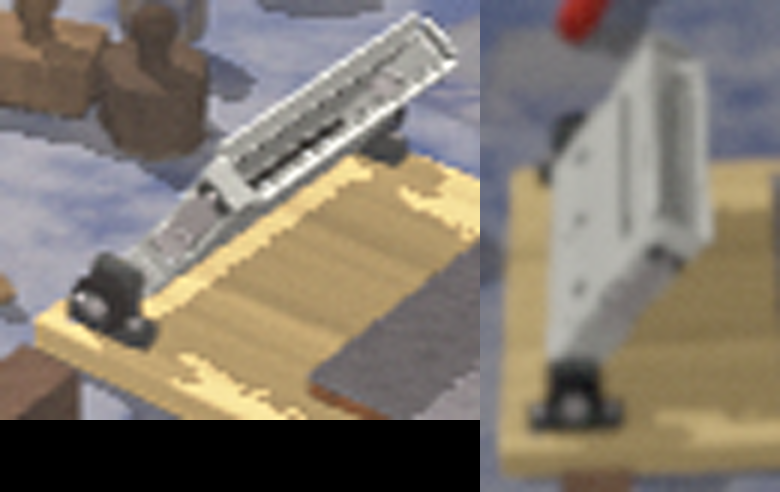

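```bash
cat > fit.py <<'E'
from h import *
from scipy.optimize import least_squares
from scipy.spatial.transform import Rotation as R
S,D=P("scene"),P("side")
c1=lambda x,y:(155+x/4-.4,203+y/4-.4); d1=lambda x,y:(250+(x-420)/4-.4,205+y/4-.4)
c2=lambda x,y:(235+x/6-.4,145+y/6-.4); d2=lambda x,y:(212+(x-480)/6-.4,130+y/6-.4)
# frame: x,y,yaw,tilt about y
obs=[(S,(6,75,85),c1(12,147)),(S,(6,-75,85),c1(235,11)),(S,(-6,-75,85),c1(248,20)),
 (D,(6,-75,85),d1(484,36)),(D,(-6,-75,85),d1(508,36)),(D,(6,75,85),d1(485,247)),(D,(-6,75,85),d1(511,247)),(D,(0,75,-77),d1(498,458))]
def fr(p,X):
    b=np.array([p[0],p[1],.014]); return b+R.from_euler('ZY',[p[2],p[3]]).apply(np.array(X)/1e3+[0,0,.085])
f=least_squares(lambda p:np.ravel([proj(M,fr(p,X))[0]-u for M,X,u in obs]),[.6,.2,0,0])
print("frame",f.x.round(4),f.fun.reshape(-1,2).round(1).tolist())
# press: X,Y,yaw,theta,hy,hz
def hd(p,X): # X in mouth axes
    Q=R.from_euler('ZY',[p[2],p[3]]); return np.array([p[0],p[1],.038])+Q.apply(np.array(X)-[.08,0,0])
def res(p):
    hy,hz=p[4:]
    o=[(S,(0,-hy,hz),c2(415,12)),(S,(0,-hy,-hz),c2(458,62)),(S,(0,hy,-hz),c2(242,208)),(S,(0,hy,hz),c2(220,157)),
     (D,(0,-hy,hz),d2(655,40)),(D,(0,-hy,-hz),d2(703,62)),(D,(0,hy,-hz),d2(712,240)),(D,(0,hy,hz),d2(658,222)),
     (S,(.08,.116,0),c2(90,300)),(D,(.08,.116,0),d2(573,405))]
    return np.ravel([proj(M,hd(p,X))[0]-u for M,X,u in o])
g=least_squares(res,[.65,-.15,0,1,.085,.012])
print("press",g.x.round(4),g.fun.reshape(-1,2).round(1).tolist())
print("mouth",hd(g.x,(0,0,0)).round(4))
if __name__=="__main__":
    a,b=manip.read_camera("scene").copy(),manip.read_camera("side").copy()
E
python3 fit.py
```

```text
frame [ 0.5666  0.1857 -0.0363 -0.0026] [[-1.3, -1.1], [-0.7, -1.1], [0.1, -1.1], [0.8, -0.8], [0.6, -0.8], [0.6, -0.4], [0.6, -0.4], [0.0, 1.8]]
press [ 0.6643 -0.2438  0.003   0.9609  0.0786  0.0133] [[1.2, 1.6], [0.1, 0.5], [2.0, -0.5], [-0.8, 0.1], [-0.4, -0.3], [-0.9, 0.4], [-1.9, 1.6], [-1.2, 0.1], [1.1, 0.7], [0.8, 0.4]]
mouth [ 0.6185 -0.2439  0.1036]
```

```bash
cat >> h.py <<'E'
from scipy.spatial.transform import Rotation as R
def tool(): 
    s=manip.get_state(); q=s["tool_rot"]; return np.array(s["position"]),R.from_quat(np.r_[q[1:],q[0]]),s
def go(pt,Rt):
    p,r,s=tool(); d=r.inv().apply(np.array(pt)-p)*100; w=np.degrees((r.inv()*Rt).as_rotvec())
    print("t",round(s["t"],2),"shift cm",d.round(2),"dist",round(np.linalg.norm(d),2),"turn",w.round(2),"F",s["ft_force"].round(1)); return d,w
def Rzy(z,y):
    z=np.array(z)/np.linalg.norm(z); y=np.array(y)-np.dot(y,z)*z; y/=np.linalg.norm(y)
    return R.from_matrix(np.c_[np.cross(y,z),y,z])
E
python3 - <<'E'
from h import *
Rg=Rzy([0,0,-1],[np.cos(-.036),np.sin(-.036),0])
go([.567,.186,.25],Rg); print(tool()[1].as_matrix().round(2))
E
```

```text
t 0.3 shift cm [ 59.55 -61.17  -1.85] dist 85.39 turn [-4.000e-02 -3.000e-02 -6.611e+01] F [-0.2 -0.4 -0.4]
[[ 0.93  0.37 -0.  ]
 [ 0.37 -0.93  0.  ]
 [ 0.   -0.   -1.  ]]
```

{"method": "move_arm", "body": {"moves": [59.5,-61,-3,0,0,-66,0,59.5,-61,-3,0,0,-66,0,59.5,-61,-3,0,0,-66,0,59.5,-61,-3,0,0,-66,0,59.5,-61,-3,0,0,-66,0], "newtons": 40}}

```text
t: 0.8
position: [0.3376, -0.3707, 0.2404]
tool_rot: [0.0, 0.843, 0.538, 0.0]
ft_force: [1.4, 0.0, -0.0]
finger_gap: 0.0854
grip_force: 0.0
```

Run:
```python
from h import *
Rg=Rzy([0,0,-1],[np.cos(-.036),np.sin(-.036),0])
go([.567,.186,.26],Rg); print(tool()[0])
```

```text
t 0.8 shift cm [60.15 -2.59 -1.98] dist 60.24 turn [  0.04   0.03 -22.8 ] F [ 1.4  0.  -0. ]
[ 0.33761185 -0.37067241  0.24043422]
```

{"method": "move_arm", "body": {"moves": [60,-2.6,-2,0,0,-22.8,0,60,-2.6,-2,0,0,-22.8,0,60,-2.6,-2,0,0,-22.8,0,60,-2.6,-2,0,0,-22.8,0,60,-2.6,-2,0,0,-22.8,0]}}

```text
t: 1.3
position: [0.4341, -0.1404, 0.2489]
tool_rot: [0.0, 0.722, 0.692, 0.0]
ft_force: [1.4, -0.6, -0.6]
finger_gap: 0.0854
grip_force: 0.0
```

Run:
```python
from h import *
Rg=Rzy([0,0,-1],[np.cos(-.036),np.sin(-.036),0])
go([.567,.186,.26],Rg); print(tool()[0])
```

```text
t 1.3 shift cm [33.18 11.89 -1.12] dist 35.26 turn [ 0.05  0.02 -0.39] F [ 1.4 -0.6 -0.6]
[ 0.4340843  -0.14042977  0.24885047]
```

{"method": "move_arm", "body": {"moves": [33.2,11.9,-1,0,0,-0.4,0,33.2,11.9,-1,0,0,-0.4,0,33.2,11.9,-1,0,0,-0.4,0,33.2,11.9,-1,0,0,-0.4,0,33.2,11.9,-1,0,0,-0.4,0]}}

```text
t: 1.8
position: [0.5283, 0.0911, 0.2558]
tool_rot: [0.0, 0.72, 0.694, 0.0]
ft_force: [2.1, -0.4, 0.4]
finger_gap: 0.0857
grip_force: 0.0
```

Run:
```python
from h import *
Rg=Rzy([0,0,-1],[np.cos(-.036),np.sin(-.036),0])
go([.567,.186,.26],Rg); print(tool()[0])
```

```text
t 1.8 shift cm [ 9.62  3.53 -0.42] dist 10.26 turn [0.04 0.02 0.02] F [ 2.1 -0.4  0.4]
[0.52833228 0.09108285 0.25579297]
```

{"method": "move_arm", "body": {"moves": [9.6,3.5,-0.4,0,0,0,0,9.6,3.5,-0.4,0,0,0,0,9.6,3.5,-0.4,0,0,0,0,9.6,3.5,-0.4,0,0,0,0]}}

```text
t: 2.2
position: [0.5658, 0.1859, 0.2591]
tool_rot: [-0.0, 0.718, 0.696, -0.0]
ft_force: [-0.2, -1.3, -0.9]
finger_gap: 0.0851
grip_force: 0.0
```

Run:
```python
from h import *
from fit import fr,f
print(tool()[0]); M=P("wrist"); 
a=manip.read_camera("wrist"); cv2.imwrite("pics/w1.png",cv2.resize(a[:,:,::-1],(800,600)))
X=[(x,y,85) for x in(-6,6) for y in(-75,0,75)]
print((proj(M,[fr(f.x,k) for k in X])*1.5625).round(0)); np.save("w1.npy",M)
```

```text
frame [ 0.5666  0.1857 -0.0363 -0.0026] [[-1.3, -1.1], [-0.7, -1.1], [0.1, -1.1], [0.8, -0.8], [0.6, -0.8], [0.6, -0.4], [0.6, -0.4], [0.0, 1.8]]
press [ 0.6643 -0.2438  0.003   0.9609  0.0786  0.0133] [[1.2, 1.6], [0.1, 0.5], [2.0, -0.5], [-0.8, 0.1], [-0.4, -0.3], [-0.9, 0.4], [-1.9, 1.6], [-1.2, 0.1], [1.1, 0.7], [0.8, 0.4]]
mouth [ 0.6185 -0.2439  0.1036]
[0.56576416 0.18591644 0.25913311]
[[385. 446.]
 [384. 311.]
 [384. 146.]
 [408. 446.]
 [410. 311.]
 [412. 147.]]
```

View pics/w1.png

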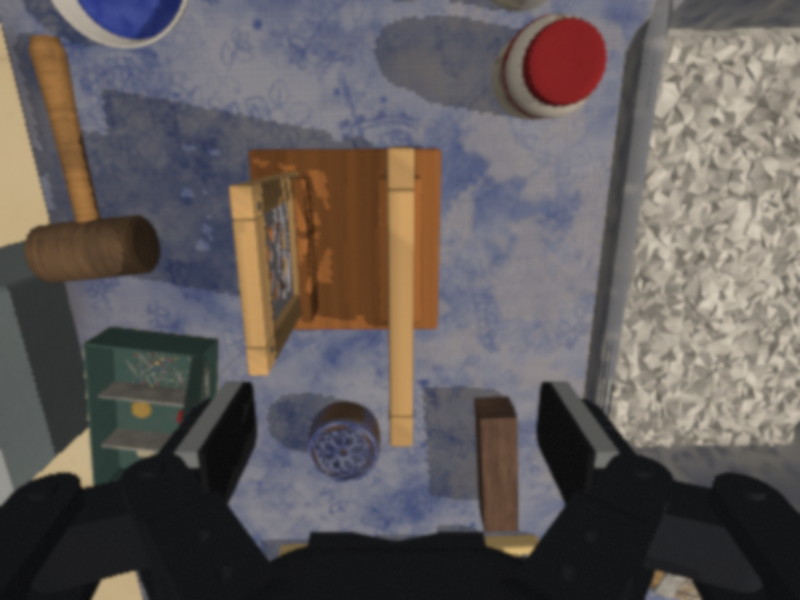

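{"method": "move_arm", "body": {"moves": [0,0.24,5,0,0,0,0,0,0.24,9,0,0,0,0,0,0.24,10.6,0,0,0,0,0,0.24,10.6,0,0,0,0,0,0.24,10.6,0,0,0,1], "newtons": 60}}

```text
t: 2.75
position: [0.5691, 0.1825, 0.1543]
tool_rot: [0.0, 0.72, 0.694, 0.0]
ft_force: [-0.6, -0.4, -0.2]
finger_gap: 0.0732
grip_force: 0.0
```

{"method": "move_arm", "body": {"moves": [0,0,0,0,0,0,1,0,0,0,0,0,0,1,0,0,0,0,0,0,1,0,0,0,0,0,0,1,0,0,0,0,0,0,1]}}

```text
t: 3.25
position: [0.5687, 0.1843, 0.1544]
tool_rot: [0.0, 0.719, 0.695, 0.0]
ft_force: [-0.7, 0.5, 3.5]
finger_gap: 0.0112
grip_force: 59.4
```

{"method": "move_arm", "body": {"moves": [0,0,-3,0,0,0,1,0,0,-7,0,0,0,1,0,0,-11,0,0,0,1,0,0,-15,0,0,0,1,0,0,-15,0,0,0,1]}}

```text
t: 3.75
position: [0.571, 0.186, 0.3097]
tool_rot: [0.002, 0.719, 0.695, 0.006]
ft_force: [0.0, 0.5, -0.8]
finger_gap: 0.0109
grip_force: 59.6
```

Run:
```python
from h import *
th=.961; hx=np.array([np.cos(th),0,-np.sin(th)])
Rt=Rzy(hx,[np.sin(th),0,np.cos(th)]); m=np.array([.6185,-.2439,.1036])
pt=m-hx*.185;print(pt,tool()[0]); go(pt,Rt); go(pt,tool()[1])
```

```text
[ 0.51255041 -0.2439      0.25525647] [0.57100219 0.18601846 0.30969921]
t 3.75 shift cm [-43.2   -4.4    5.16] dist 43.73 turn [-34.27   0.32  -2.04] F [ 0.   0.5 -0.8]
t 3.75 shift cm [-43.2   -4.4    5.16] dist 43.73 turn [0. 0. 0.] F [ 0.   0.5 -0.8]
```

{"method": "move_arm", "body": {"moves": [-4,-0.5,0,-3,0,0,1,-8,-1,0,-8,0,-0.5,1,-12.5,-1.5,0,-14,0,-1,1,-17,-2,0,-19,0,-1.5,1,-21.5,-2.5,0,-25,0,-2,1]}}

```text
t: 4.25
position: [0.5346, -0.0316, 0.3025]
tool_rot: [0.157, 0.69, 0.691, 0.151]
ft_force: [0.9, -0.4, -2.5]
finger_gap: 0.011
grip_force: 59.5
```

```bash
cat > tg.py <<'E'
from h import *
import sys
th=.961; hx=np.array([np.cos(th),0,-np.sin(th)])
Rt=Rzy(hx,[np.sin(th),0,np.cos(th)]); m=np.array([.6185,-.2439,.1036])
pt=m-hx*float(sys.argv[1]);go(pt,Rt)
E
python3 tg.py .185
```

```text
t 4.25 shift cm [-21.19  -4.07   3.52] dist 21.87 turn [-9.84  0.45  0.21] F [ 0.9 -0.4 -2.5]
```

{"method": "move_arm", "body": {"moves": [-4.5,-0.8,0,-3,0,0,1,-9,-1.6,0.4,-6,0.2,0,1,-13.5,-2.4,1.2,-8,0.4,0.2,1,-18,-3.3,2.2,-9.8,0.4,0.2,1,-21.2,-4.1,3.5,-9.8,0.4,0.2,1]}}

```text
t: 4.75
position: [0.5097, -0.2468, 0.2536]
tool_rot: [0.211, 0.678, 0.672, 0.21]
ft_force: [0.6, -0.2, -2.1]
finger_gap: 0.0108
grip_force: 59.6
```

{"method": "move_arm", "body": {"moves": [0,0,0,0,0,0,1,0,0,0,0,0,0,1,0,0,0,0,0,0,1]}}

```text
t: 5.05
position: [0.5131, -0.2403, 0.2556]
tool_rot: [0.21, 0.674, 0.675, 0.212]
ft_force: [0.2, 0.6, -1.9]
finger_gap: 0.011
grip_force: 59.5
```

```bash
python3 tg.py .185
python3 - <<'E'
from h import *
from fit import hd,g
p,r,s=tool(); M=P("wrist"); w=manip.read_camera("wrist"); np.save("w2.npy",M)
a,b=manip.read_camera("scene"),manip.read_camera("side")
comp("pics/c3.png",crop(a,225,95,130,130,3),crop(b,205,85,115,130,3))
cv2.imwrite("pics/w2.png",cv2.resize(w[:,:,::-1],(800,600)))
np.savez("i3.npz",a=a,b=b,w=w)
ed=p-.0+r.apply([[0,0,.139]])
# predicted points: mouth lip corners
X=[(0,y,z) for y in(-.0786,.0786) for z in(-.0133,.0133)]
print("wrist",(proj(M,[hd(g.x,k) for k in X])*1.5625).round(0).tolist())
E
```

```text
t 5.05 shift cm [-0.36 -0.07 -0.  ] dist 0.37 turn [-0.22 -0.13  0.06] F [ 0.2  0.6 -1.9]
frame [ 0.5666  0.1857 -0.0363 -0.0026] [[-1.3, -1.1], [-0.7, -1.1], [0.1, -1.1], [0.8, -0.8], [0.6, -0.8], [0.6, -0.4], [0.6, -0.4], [0.0, 1.8]]
press [ 0.6643 -0.2438  0.003   0.9609  0.0786  0.0133] [[1.2, 1.6], [0.1, 0.5], [2.0, -0.5], [-0.8, 0.1], [-0.4, -0.3], [-0.9, 0.4], [-1.9, 1.6], [-1.2, 0.1], [1.1, 0.7], [0.8, 0.4]]
mouth [ 0.6185 -0.2439  0.1036]
wrist [[378.0, 367.0], [413.0, 367.0], [374.0, 146.0], [415.0, 146.0]]
```

View pics/c3.png

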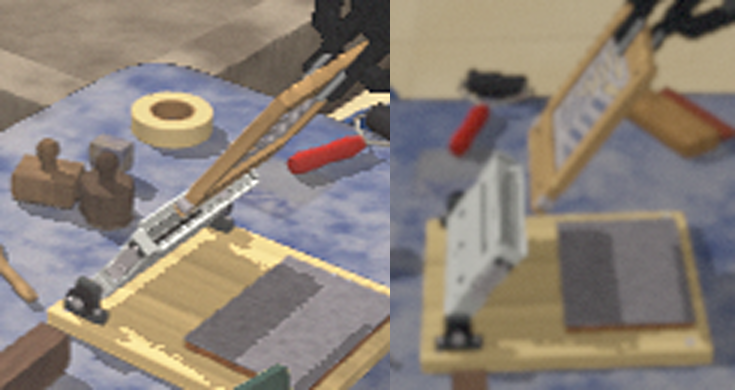

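View pics/w2.png

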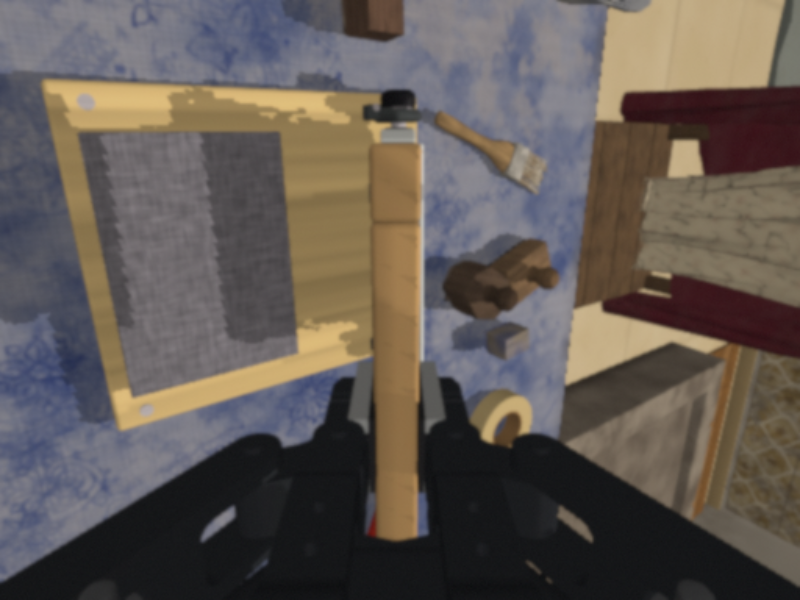

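```bash
python3 - <<'E' | tail -12
from h import *
from fit import hd,g,S,D
M=np.load("w2.npy"); p,r,s=tool()
k=1.5625
print("knob w",(proj(M,[hd(g.x,(.08,.116,0))])*k).round(0),"obs 398,97")
for hz in(.013,.016,.018): print(hz,(proj(M,[hd(g.x,(0,.08,hz)),hd(g.x,(0,.08,-hz))])*k).round(0).tolist())
F=lambda X:p+r.apply(np.array(X)+[0,0,-.0])
# frame pts in tool coords (x=+y world side): clip corners, top corners ; frame y=+75 => tool x +.075
pts=[(sx*.069,sy*.006,.139) for sx in(1,-1) for sy in(1,-1)]+[(sx*.075,sy*.006,-.031) for sx in(1,-1) for sy in(1,-1)]
off=np.array([.0015,0,0])
X=[F(np.array(q)+off) for q in pts]
a=(proj(S,X)-[225,95])*3; b=(proj(D,X)-[205,85])*3+[390,0]
for q,u,v,w in zip(pts,a,b,proj(M,X)*k): print(q,u.round(0),v.round(0),w.round(0))
print("mouth ctr pred scene,side", ((proj(S,[hd(g.x,(0,0,0))])-[225,95])*3).round(), ((proj(D,[hd(g.x,(0,0,0))])-[205,85])*3+[390,0]).round())
E
```

```text
0.013 [[415.0, 144.0], [375.0, 144.0]]
0.016 [[420.0, 144.0], [370.0, 144.0]]
0.018 [[423.0, 144.0], [367.0, 144.0]]
(0.069, 0.006, 0.139) [170. 203.] [530. 209.] [408. 154.]
(0.069, -0.006, 0.139) [179. 214.] [541. 215.] [387. 154.]
(-0.069, 0.006, 0.139) [262. 143.] [528. 129.] [407. 377.]
(-0.069, -0.006, 0.139) [270. 153.] [538. 135.] [388. 377.]
(0.075, 0.006, -0.031) [276.  90.] [647.  65.] [426. 141.]
(0.075, -0.006, -0.031) [286. 102.] [659.  72.] [372. 141.]
(-0.075, 0.006, -0.031) [378.  27.] [633. -14.] [418. 644.]
(-0.075, -0.006, -0.031) [388.  38.] [644.  -7.] [380. 644.]
mouth ctr pred scene,side [[199. 204.]] [[508. 204.]]
```

```bash
python3 - <<'E' | tail -3
from h import *
from fit import hd,g,S,D
M=np.load("w2.npy"); p,r,s=tool(); z=np.load("i3.npz")
print("knob w",(proj(M,[hd(g.x,(.08,.116,0))])*1.5625).round(0),"obs 398,97")
pts=[(sx*.069,sy*.006,.139) for sx in(1,-1) for sy in(1,-1)]+[(sx*.075,sy*.006,-.031) for sx in(1,-1) for sy in(1,-1)]
X=[p+r.apply(np.array(q)+[.0015,0,0]) for q in pts]+[hd(g.x,(0,y,zz)) for y in(-.0786,.0786) for zz in(-.0133,.0133)]
def ov(im,Mx,x0,y0,w,h):
    c=np.ascontiguousarray(crop(im,x0,y0,w,h,6))
    for i,u in enumerate((proj(Mx,X)-[x0,y0]+.5)*6): cv2.circle(c,tuple(int(v) for v in u),2,(255,0,0) if i<8 else (0,0,255),-1)
    return c
comp("pics/c4.png",ov(z["a"],S,265,98,90,98),ov(z["b"],D,233,108,43,80))
E
```

```text
press [ 0.6643 -0.2438  0.003   0.9609  0.0786  0.0133] [[1.2, 1.6], [0.1, 0.5], [2.0, -0.5], [-0.8, 0.1], [-0.4, -0.3], [-0.9, 0.4], [-1.9, 1.6], [-1.2, 0.1], [1.1, 0.7], [0.8, 0.4]]
mouth [ 0.6185 -0.2439  0.1036]
knob w [[395.  96.]] obs 398,97
```

View pics/c4.png

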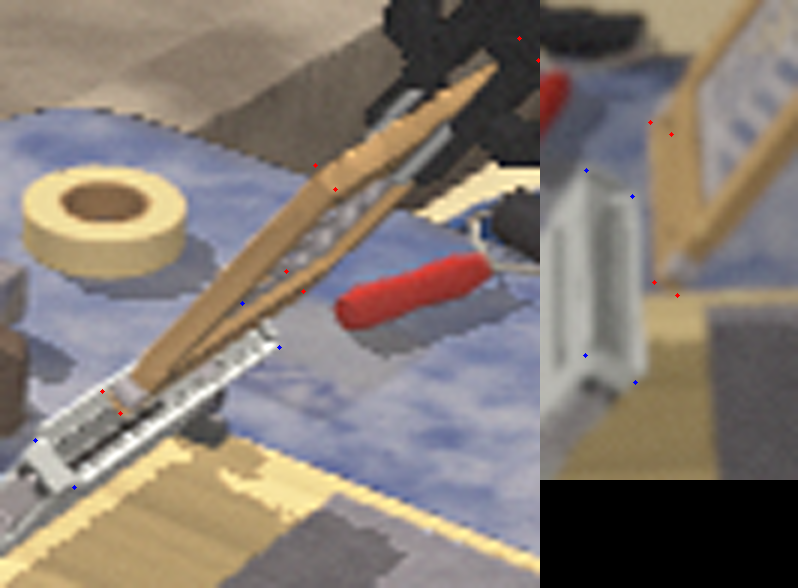

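{"method": "move_arm", "body": {"moves": [-0.36,0,1.5,-0.2,-0.1,0,1,-0.36,0,3,-0.2,-0.1,0,1,-0.36,0,4.2,-0.2,-0.1,0,1,-0.36,0,5,-0.2,-0.1,0,1,-0.36,0,5,-0.2,-0.1,0,1], "newtons": 80}}

```text
t: 5.7
position: [0.5429, -0.2443, 0.2152]
tool_rot: [0.213, 0.674, 0.675, 0.213]
ft_force: [0.4, 0.8, -2.9]
finger_gap: 0.0108
grip_force: 81.9
```

```bash
python3 tg.py .134; python3 -c "
from h import *
p,r,s=tool();print(r.inv().apply(s['ft_force']).round(1))"
```

```text
t 5.7 shift cm [ 0.04 -0.2   0.08] dist 0.22 turn [0.11 0.01 0.1 ] F [ 0.4  0.8 -2.9]
[ 0.8 -1.3  2.6]
```

{"method": "move_arm", "body": {"moves": [0,-0.1,0.5,0,0,0,1,0,-0.1,1,0,0,0,1,0,-0.1,1.5,0,0,0,1,0,-0.1,2,0,0,0,1,0,-0.1,2,0,0,0,1]}}

```text
t: 6.2
position: [0.5522, -0.234, 0.2012]
tool_rot: [0.21, 0.669, 0.68, 0.215]
ft_force: [-23.4, 21.0, 32.8]
finger_gap: 0.0104
grip_force: 92.8
```

```bash
python3 tg.py .114; python3 -c "
from h import *
p,r,s=tool();print(r.inv().apply(s['ft_force']).round(1),r.inv().apply(s['torque']).round(2))"
```

```text
t 6.2 shift cm [-0.99 -0.17  0.39] dist 1.07 turn [-0.02 -0.66  0.72] F [-23.4  21.   32.8]
[ 21.5  -0.1 -40.1] [ 0.45  3.65 -0.08]
```

{"method": "move_arm", "body": {"moves": [0.3,0,-1,0,0,0,1,0.3,0,-2,0,0,0,1,0.3,0,-2,0,0,0,1]}}

```text
t: 6.5
position: [0.541, -0.2416, 0.2155]
tool_rot: [0.213, 0.674, 0.674, 0.213]
ft_force: [-2.1, 6.0, 4.6]
finger_gap: 0.0105
grip_force: 86.6
```

```bash
python3 tg.py .134
python3 - <<'E'
from h import *
p,r,s=tool();print(r.inv().apply(s['ft_force']).round(1),r.inv().apply(s['torque']).round(2))
M=P("wrist"); w=manip.read_camera("wrist"); np.save("w3.npy",M)
a,b=manip.read_camera("scene"),manip.read_camera("side")
np.savez("i4.npz",a=a,b=b,w=w)
comp("pics/c5.png",crop(w,200,60,110,180,3),crop(a,236,145,80,75,5.8))
E
```

```text
t 6.5 shift cm [-0.23 -0.05  0.21] dist 0.32 turn [0.09 0.04 0.02] F [-2.1  6.   4.6]
[ 6.   0.9 -5. ] [ 0.17  1.77 -0.03]
```

View pics/c5.png

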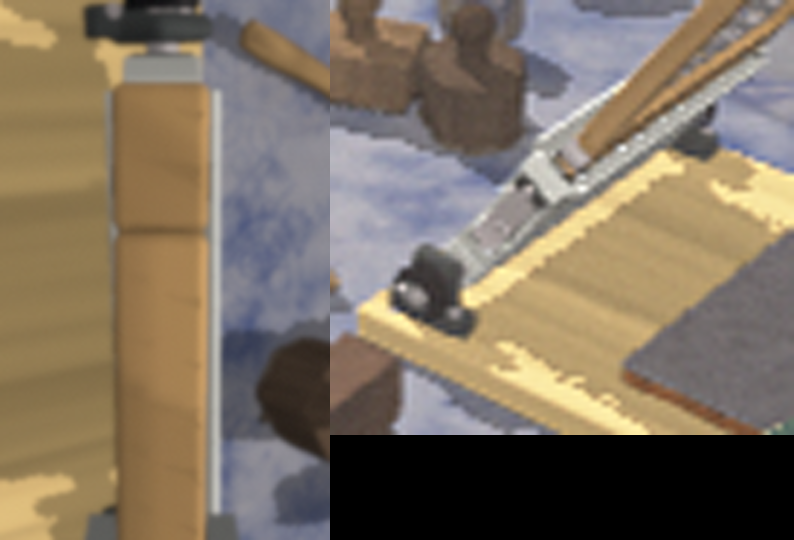

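```bash
python3 - <<'E' | tail -14
from h import *
from fit import hd,g,S,D
M=np.load("w3.npy"); p,r,s=tool()
ps=lambda X:((proj(S,[X])[0]-[236,145]+.4)*5.8+[330,0]).round(0)
pw=lambda X:((proj(M,[X])[0]-[200,60]+.4)*3).round(0)
pd=lambda X:((proj(D,[X])[0]-[212,130]+.4)*6+[480,0]).round(0)
pc=lambda X:((proj(S,[X])[0]-[235,145]+.4)*6).round(0)
for y in(.0765,.0825,-.0765,-.0825):
  for z in (.007,.013,-.013): X=hd(g.x,(0,y,z)); print("lip",y,z,ps(X),pw(X),"c2:",pc(X),pd(X))
for sx in(1,-1): X=p+r.apply([sx*.075+.001,0,.125]); print("lug",sx,ps(X),pw(X), ((X-hd(g.x,(0,0,0)))@R.from_euler('ZY',g.x[2:4]).as_matrix()).round(4))
E
```

```text
lip 0.0765 0.007 [544. 161.] [181. 103.] c2: [227. 167.] [663. 227.]
lip 0.0765 0.013 [535. 151.] [202. 103.] c2: [218. 156.] [651. 220.]
lip 0.0765 -0.013 [572. 196.] [112. 103.] c2: [256. 202.] [700. 247.]
lip 0.0825 0.007 [536. 167.] [181.  81.] c2: [219. 172.] [663. 234.]
lip 0.0825 0.013 [527. 156.] [202.  81.] c2: [210. 162.] [651. 228.]
lip 0.0825 -0.013 [564. 201.] [111.  81.] c2: [248. 208.] [700. 255.]
lip -0.0765 0.007 [738.  32.] [179. 578.] c2: [428.  33.] [663.  47.]
lip -0.0765 0.013 [730.  23.] [197. 578.] c2: [420.  23.] [653.  41.]
lip -0.0765 -0.013 [765.  64.] [120. 578.] c2: [456.  66.] [697.  66.]
lip -0.0825 0.007 [745.  28.] [179. 594.] c2: [435.  28.] [663.  40.]
lip -0.0825 0.013 [737.  18.] [197. 594.] c2: [427.  19.] [653.  35.]
lip -0.0825 -0.013 [772.  59.] [120. 594.] c2: [463.  61.] [697.  60.]
lug 1 [561. 162.] [161.  97.] [-0.0103  0.0783  0.0011]
lug -1 [753.  34.] [161. 581.] [-0.0106 -0.0717  0.0007]
```

Run:
```python
from h import *
p,r,s=tool();print(p,s['t'],r.inv().apply(s['ft_force']).round(1),r.inv().apply(s['torque']).round(2)); go([.5131,-.2403,.2556],R.from_quat([.674,.675,.212,.21]))
```

```text
[ 0.5414285  -0.24157267  0.21499642] 6.65 [ 5.9  0.8 -4.8] [ 0.13  1.69 -0.02]
t 6.65 shift cm [ 0.13  0.01 -4.95] dist 4.95 turn [ 0.3   0.19 -0.03] F [-2.1  5.9  4.4]
```

{"method": "move_arm", "body": {"moves": [0.1,0,-2,0.1,0,0,1,0.1,0,-4,0.3,0.2,0,1,0.1,0,-4.9,0.3,0.2,0,1,0.1,0,-4.9,0.3,0.2,0,1,0.1,0,-4.9,0.3,0.2,0,1]}}

```text
t: 7.15
position: [0.5125, -0.2429, 0.2539]
tool_rot: [0.21, 0.676, 0.674, 0.211]
ft_force: [0.4, -0.1, -1.4]
finger_gap: 0.0107
grip_force: 85.9
```

{"method": "move_arm", "body": {"moves": [0,0,0,0,0,0,1,0,0,0,0,0,0,1,0,0,0,0,0,0,1]}}

```text
t: 7.45
position: [0.513, -0.2415, 0.2541]
tool_rot: [0.21, 0.675, 0.675, 0.212]
ft_force: [-0.0, 0.3, -1.5]
finger_gap: 0.0107
grip_force: 85.9
```

Run:
```python
from h import *
p,r,s=tool();print(p,s['t'],r.inv().apply(s['ft_force']).round(1),r.inv().apply(s['torque']).round(2)); go([.5131,-.2403,.2556],R.from_quat([.674,.675,.212,.21]))
M=P("wrist"); w=manip.read_camera("wrist"); np.save("w5.npy",M)
a,b=manip.read_camera("scene"),manip.read_camera("side")
np.savez("i5.npz",a=a,b=b,w=w)
z=np.load("i3.npz")
def ecc(i,j,x,y,W,H,nm):
    t=cv2.cvtColor(i,cv2.COLOR_RGB2GRAY)[y:y+H,x:x+W]; u=cv2.cvtColor(j,cv2.COLOR_RGB2GRAY)[y:y+H,x:x+W]
    A=np.eye(2,3,dtype=np.float32)
    try:
        c,A=cv2.findTransformECC(t,u,A,cv2.MOTION_EUCLIDEAN,(3,200,1e-6),None,3)
        ctr=A@[W/2,H/2,1]-[W/2,H/2]; print(nm,"cc",round(c,3),"shift",ctr.round(2),"rot deg",round(np.degrees(np.arctan2(A[1,0],A[0,0])),2))
    except cv2.error as e: print(nm,"fail")
ecc(z["a"],a,235,150,45,45,"scene head near (static?)")
ecc(z["a"],a,283,118,40,45,"scene frame near side")
ecc(z["b"],b,216,136,36,60,"side head")
ecc(z["b"],b,252,95,40,55,"side frame")
ecc(z["w"],w,236,90,34,55,"wrist frame top")
```

```text
[ 0.51304189 -0.24149058  0.25409764] 7.45 [ 0.3 -0.9  1.2] [ 0.95  0.   -0.01]
t 7.45 shift cm [ 0.12  0.09 -0.12] dist 0.19 turn [-0.08  0.04 -0.08] F [-0.   0.3 -1.5]
scene head near (static?) cc 1.0 shift [-0.01 -0.  ] rot deg -0.04
scene frame near side cc 0.954 shift [0.3  0.14] rot deg 0.19
side head cc 0.999 shift [-0.    0.02] rot deg -0.02
side frame cc 0.947 shift [-0.21 -0.05] rot deg 0.83
wrist frame top cc 0.707 shift [ 0.89 -5.56] rot deg 0.36
```

```bash
python3 tg.py .134
cat > f.py <<'E'
from h import *
p,r,s=tool();print(p.round(4),"toolF",r.inv().apply(s['ft_force']).round(1),"T",r.inv().apply(s['torque']).round(2))
th=.961; Q=R.from_euler('Y',th).inv()
print("tcp in mouth axes mm",(Q.apply(p-[.6185,-.2439,.1036])*1e3).round(1))
E
python3 f.py
```

```text
t 7.6 shift cm [-0.24  0.03  5.  ] dist 5.01 turn [-0.25 -0.12 -0.04] F [-0.5  0.2 -1.9]
[ 0.513  -0.2416  0.2544] toolF [ 0.2 -1.5  1.3] T [ 0.93  0.   -0.01]
tcp in mouth axes mm [-1.84e+02  2.30e+00 -1.00e-01]
```

{"method": "move_arm", "body": {"moves": [0,0.1,1.5,-0.1,0,0,1,0,0.1,3,-0.2,0,0,1,0,0.1,4.2,-0.2,0,0,1,0,0.1,5,-0.2,0,0,1,0,0.1,5,-0.2,0,0,1]}}

```text
t: 8.1
position: [0.5428, -0.235, 0.2158]
tool_rot: [0.209, 0.672, 0.677, 0.215]
ft_force: [-13.6, 11.8, 19.7]
finger_gap: 0.0109
grip_force: 92.2
```

```bash
python3 f.py
```

```text
[ 0.5428 -0.235   0.2158] toolF [ 12.    0.1 -23.9] T [0.72 1.78 0.4 ]
tcp in mouth axes mm [-135.3    8.9    2.2]
```

{"method": "move_arm", "body": {"moves": [0,0,0.3,0,0,0,1,0,0,0.6,0,0,0,1,0,0,0.6,0,0,0,1]}}

```text
t: 8.4
position: [0.5455, -0.2299, 0.2125]
tool_rot: [0.208, 0.67, 0.679, 0.216]
ft_force: [-24.4, 20.8, 35.2]
finger_gap: 0.0106
grip_force: 97.7
```

```bash
python3 f.py
```

```text
[ 0.5455 -0.2299  0.2125] toolF [ 21.4   0.3 -42.5] T [0.71 3.64 0.62]
tcp in mouth axes mm [-131.1   14.     2.5]
```

{"method": "move_arm", "body": {"moves": [-0.1,0,-2,0,0,0,1,-0.2,-0.1,-4,0,0,0,1,-0.3,-0.1,-5.6,0,0,0,1,-0.3,-0.1,-5.6,0,0,0,1,-0.3,-0.1,-5.6,0,0,0,1]}}

```text
t: 8.9
position: [0.5128, -0.2451, 0.2544]
tool_rot: [0.212, 0.675, 0.674, 0.213]
ft_force: [-0.6, 0.7, -2.2]
finger_gap: 0.0107
grip_force: 90.3
```

{"method": "move_arm", "body": {"moves": [0,0,0,0,0,0,1,0,0,0,0,0,0,1,0,0,0,0,0,0,1]}}

```text
t: 9.2
position: [0.513, -0.2443, 0.2539]
tool_rot: [0.211, 0.675, 0.675, 0.213]
ft_force: [0.0, -0.3, -2.3]
finger_gap: 0.0108
grip_force: 90.3
```

```bash
python3 f.py; python3 - <<'E'|tail -3
from h import *
from fit import hd,g,S,D
p,r,s=tool(); M=P("wrist"); w=manip.read_camera("wrist")
a,b=manip.read_camera("scene"),manip.read_camera("side")
np.savez("i6.npz",a=a,b=b,w=w,M=M,p=p,q=r.as_quat())
ox=.001
pts=[(sx*.069,sy*.006,.139) for sx in(1,-1) for sy in(1,-1)]+[(sx*.075,sy*.006,-.031) for sx in(1,-1) for sy in(1,-1)]
X=[p+r.apply(np.array(q)+[ox,0,0]) for q in pts]+[hd(g.x,(0,y,zz)) for y in(-.08,.08) for zz in(-.0137,.0175)]
def ov(im,Mx,x0,y0,w,h,k):
    c=np.ascontiguousarray(crop(im,x0,y0,w,h,k))
    for i,u in enumerate((proj(Mx,X)-[x0,y0]+.5)*k): cv2.circle(c,tuple(int(v) for v in u),1,(255,0,0) if i<8 else (0,0,255),-1)
    return c
A=ov(a,S,240,112,80,88,5); B=ov(b,D,220,78,80,117,5); 
comp("pics/c6.png",A,B)
E
```

```text
[ 0.513  -0.2443  0.2539] toolF [-0.3 -1.3  1.9] T [ 0.96 -0.03  0.02]
tcp in mouth axes mm [-183.6   -0.4   -0.4]
frame [ 0.5666  0.1857 -0.0363 -0.0026] [[-1.3, -1.1], [-0.7, -1.1], [0.1, -1.1], [0.8, -0.8], [0.6, -0.8], [0.6, -0.4], [0.6, -0.4], [0.0, 1.8]]
press [ 0.6643 -0.2438  0.003   0.9609  0.0786  0.0133] [[1.2, 1.6], [0.1, 0.5], [2.0, -0.5], [-0.8, 0.1], [-0.4, -0.3], [-0.9, 0.4], [-1.9, 1.6], [-1.2, 0.1], [1.1, 0.7], [0.8, 0.4]]
mouth [ 0.6185 -0.2439  0.1036]
```

View pics/c6.png

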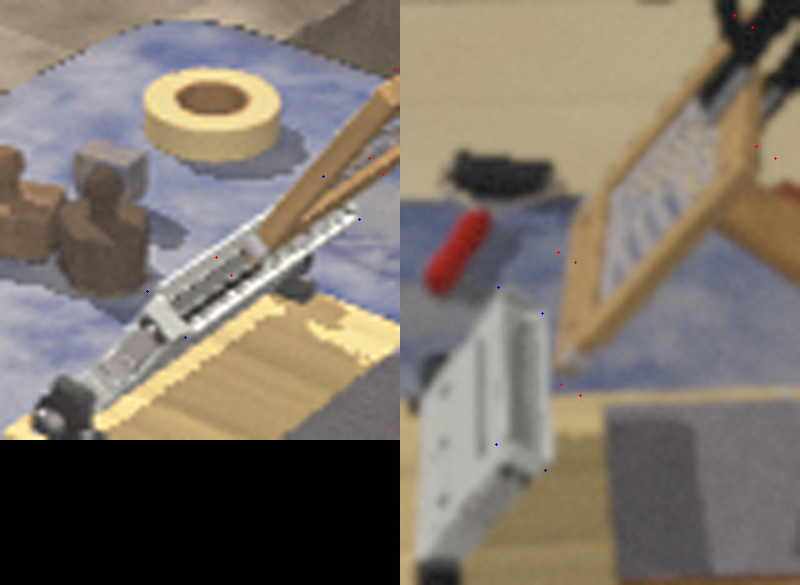

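```bash
cat > rot.py <<'E'
from h import *
from scipy.optimize import least_squares
S,D=P("scene"),P("side"); z=np.load("i6.npz"); p=z["p"]; r=R.from_quat(z["q"])
sd=lambda x,y:(220+(x-400)/5-.4,78+y/5-.4); sc=lambda x,y:(240+x/5-.4,112+y/5-.4)
o=[(D,(.069,0,.158),sd(567,371)),(D,(-.069,.006,.158),sd(580,212)),(D,(.075,-.006,-.012),sd(757,180)),
   (S,(.075,0,.144),sc(252,242)),(S,(.075,.006,-.012),sc(388,82))]
def X(v,q): # q in frame coords about grip centre
    c=R.from_rotvec([0,v[2],0]).apply(q)+[v[0],v[3] if len(v)>3 else 0,v[1]-.019]; return p+r.apply(c)
f=least_squares(lambda v:np.ravel([proj(M,X(v,q))[0]-u for M,q,u in o]),[0,0,0])
print((f.x*[1e3,1e3,57.3]).round(2),f.fun.reshape(-1,2).round(1).tolist())
E
python3 rot.py
```

```text
[ 0.01 -2.31 -9.71] [[-0.9, -0.3], [-1.4, -0.7], [1.1, -1.2], [0.2, 0.5], [-1.3, 0.1]]
```

```bash
cat > tg2.py <<'E'
from h import *
import sys
th=.961; hx=np.array([np.cos(th),0,-np.sin(th)]); hz=np.array([np.sin(th),0,np.cos(th)])
phi=np.radians(float(sys.argv[2]) if len(sys.argv)>2 else 9.7)
Rt=Rzy(hx,hz)*R.from_rotvec([0,phi,0]); m=np.array([.6185,-.2439,.1036])+.001*hz
G=m-hx*(.158+float(sys.argv[1])/1e3)
go(G+Rt.apply([0,0,.0213]),Rt)
p,r,s=tool(); c=p+r.apply([0,0,-.0213]); B=np.c_[hx,[0,1,0],hz]
print("grip->clip depth/y/z mm",((c-m)@B*1e3+[158,0,0]).round(1),"F head axes",(s["ft_force"]@B).round(1),"toolF",r.inv().apply(s["ft_force"]).round(1),"T",r.inv().apply(s["torque"]).round(2),"gap",s["finger_gap"])
E
python3 tg2.py 35
```

```text
t 9.35 shift cm [0.42 0.13 1.19] dist 1.27 turn [-0.05  9.58 -0.04] F [ 0.2 -0.6 -1.6]
grip->clip depth/y/z mm [-47.2  -0.7  -1.3] F head axes [ 1.4 -0.6 -0.8] toolF [-0.6 -0.8  1.4] T [ 0.95 -0.02 -0.  ] gap 0.0106237964875317
```

{"method": "move_arm", "body": {"moves": [0.1,0,0,0,3,0,1,0.2,0,0.3,0,6,0,1,0.4,0.1,0.8,0,9,0,1,0.4,0.1,1.2,0,9.6,0,1,0.4,0.1,1.2,0,9.6,0,1]}}

```text
t: 9.85
position: [0.5204, -0.2413, 0.2444]
tool_rot: [0.154, 0.655, 0.689, 0.268]
ft_force: [-0.0, 0.3, -1.5]
finger_gap: 0.0106
grip_force: 90.2
```

{"method": "move_arm", "body": {"moves": [0,0,0,0,0,0,1,0,0,0,0,0,0,1,0,0,0,0,0,0,1]}}

```text
t: 10.15
position: [0.5205, -0.2401, 0.2455]
tool_rot: [0.154, 0.654, 0.69, 0.268]
ft_force: [0.2, -0.0, -1.5]
finger_gap: 0.0107
grip_force: 90.2
```

```bash
python3 tg2.py 0
python3 - <<'E'
from h import *
from scipy.optimize import minimize
S,D=P("scene"),P("side"); p,r,s=tool()
a,b=manip.read_camera("scene"),manip.read_camera("side"); np.savez("i7.npz",a=a,b=b)
# chamfer fit of near side face + clip edge lines
E=[]
for im in(a,b):
    e=cv2.Canny(cv2.GaussianBlur(cv2.cvtColor(im,cv2.COLOR_RGB2GRAY),(0,0),.8),40,100); E.append(cv2.distanceTransform(255-e,cv2.DIST_L2,5))
def L(u,v,n=25): return np.linspace(u,v,n)
Q=np.vstack([L((.075,-.006,-.012),(.075,-.006,.12)),L((.075,.006,-.012),(.075,.006,.12)),L((-.045,-.006,.158),(.069,-.006,.158))])
QD=np.vstack([L((.075,-.006,-.012),(.075,-.006,.12)),L((-.069,.006,.158),(.069,.006,.158)),L((-.075,.006,.02),(-.075,.006,.12))])
def cost(v):
    t=0
    for d,M,q in((E[0],S,Q[:50]),(E[1],D,QD)):
        X=p+r.apply(R.from_rotvec([0,np.radians(v[2]),0]).apply(q)+[v[0]/1e3,0,v[1]/1e3-.019])
        u=proj(M,X).astype(np.float32); t+=np.minimum(cv2.remap(d,u[:,0].copy(),u[:,1].copy(),cv2.INTER_LINEAR).ravel(),4).sum()
    return t
best=sorted((cost((x,z,f)),x,z,f) for x in np.arange(-4,5,1) for z in np.arange(-6,4,1) for f in np.arange(-15,3,.5))
print([tuple(round(float(k),1) for k in q) for q in best[:6]], "at -9.7:",cost((0,-2.3,-9.7)),"at 0:",cost((0,0,0)))
E
```

```text
t 10.15 shift cm [-0.62  0.01  3.49] dist 3.55 turn [-0.05  0.03  0.03] F [ 0.2 -0.  -1.5]
grip->clip depth/y/z mm [-35.5   0.2  -0. ] F head axes [ 1.3 -0.  -0.7] toolF [-0.2 -0.7  1.3] T [ 0.91 -0.23  0.02] gap 0.010733745078054103
[(130.4, 2.0, -2.0, -4.5), (130.5, 3.0, -2.0, -4.5), (130.5, 4.0, -2.0, -5.0), (130.6, 3.0, -2.0, -5.0), (130.6, 2.0, -2.0, -5.0), (131.0, 1.0, -2.0, -4.5)] at -9.7: 144.4735 at 0: 140.69814
```

```bash
cat > seg.py <<'E'
from h import *
from itertools import product
S,D=P("scene"),P("side")
def wood(im):
    h=cv2.cvtColor(im,cv2.COLOR_RGB2HSV).astype(int)
    return ((h[...,0]>8)&(h[...,0]<24)&(h[...,1]>75)&(h[...,2]>90)).astype(np.float32)
# bars as boxes: grip-centred coords; side bars (width 18), clip bar
bars=[((.057,.075),(-.006,.006),(-.012,.124)),((.05,.069),(-.006,.006),(.124,.158)),((-.069,.069),(-.006,.006),(.134,.158)),((-.075,-.057),(-.006,.006),(.03,.124))]
win=((-.05,.05),(-.006,.006),(.02,.125))
def score(ims,p,r,v,full=False):
    t=[]
    for im,M in ims:
        m=np.zeros(im.shape,np.uint8)
        for b in bars:
            X=p+r.apply(R.from_rotvec([0,np.radians(v[2]),0]).apply(np.array(list(product(*b))))+[v[0]/1e3,0,v[1]/1e3-.019])
            u=(proj(M,X)*16).astype(np.int32); cv2.fillConvexPoly(m,cv2.convexHull(u),1,cv2.LINE_8,4)
        ring=cv2.dilate(m,np.ones((7,7)))-m
        t.append(im[m>0].mean()-im[ring>0].mean())
    return t if full else sum(t)
def fit(a,b,p,r):
    ims=[(wood(a),S),(wood(b),D)]
    best=sorted(((score(ims,p,r,(x,z,f)),x,z,f) for x in np.arange(-6,7,2) for z in np.arange(-6,5,2) for f in np.arange(-16,6,1)),reverse=True)
    for q in best[:5]: print(np.round(q,2))
    for f in range(-14,4,2): print(f,np.round(score(ims,p,r,(0,-2.3,f),True),2),end=" ")
    print()
E
python3 - <<'E'
from seg import *
z=np.load("i6.npz"); print("i6"); fit(z["a"],z["b"],z["p"],R.from_quat(z["q"]))
z=np.load("i7.npz"); p,r,s=tool(); print("i7"); fit(z["a"],z["b"],p,r)
z=np.load("i3.npz"); print("i3"); fit(z["a"],z["b"],np.array([.5131,-.2403,.2556]),R.from_quat([.674,.675,.212,.21]))
E
```

```text
i6
[ 1.05 -6.   -6.   -5.  ]
[ 1.03 -6.   -4.   -6.  ]
[  1.03  -6.    -6.   -11.  ]
[ 1.02 -6.   -4.   -9.  ]
[  1.02  -6.    -4.   -10.  ]
-14 [0.42 0.56] -12 [0.43 0.57] -10 [0.43 0.57] -8 [0.42 0.55] -6 [0.41 0.53] -4 [0.41 0.51] -2 [0.39 0.49] 0 [0.41 0.44] 2 [0.4  0.38] 
i7
[  1.08  -6.    -6.   -10.  ]
[ 1.06 -6.   -6.   -7.  ]
[ 1.06 -6.   -2.   -2.  ]
[ 1.06 -6.   -2.   -4.  ]
[ 1.06 -2.   -4.   -4.  ]
-14 [0.47 0.52] -12 [0.46 0.53] -10 [0.46 0.54] -8 [0.5  0.52] -6 [0.47 0.53] -4 [0.5  0.52] -2 [0.49 0.49] 0 [0.48 0.45] 2 [0.47 0.39] 
i3
[ 1.08 -4.   -2.   -1.  ]
[ 1.07 -4.   -2.    1.  ]
[ 1.07 -6.   -4.   -1.  ]
[ 1.07 -6.   -2.    0.  ]
[ 1.07 -2.   -2.   -2.  ]
-14 [0.39 0.43] -12 [0.44 0.47] -10 [0.45 0.51] -8 [0.46 0.52] -6 [0.47 0.55] -4 [0.47 0.55] -2 [0.45 0.55] 0 [0.51 0.54] 2 [0.5  0.51]
```

{"method": "move_arm", "body": {"moves": [0,0,1.2,0,0,0,1,-0.2,0,2.4,0,0,0,1,-0.35,0,3.5,0,0,0,1,-0.35,0,3.5,0,0,0,1,-0.35,0,3.5,0,0,0,1]}}

```text
t: 10.75
position: [0.5418, -0.2386, 0.217]
tool_rot: [0.155, 0.654, 0.69, 0.269]
ft_force: [1.6, -0.1, -1.1]
finger_gap: 0.0108
grip_force: 90.1
```

```bash
python3 tg2.py 0
```

```text
t 10.75 shift cm [-0.16 -0.1  -0.04] dist 0.2 turn [ 0.09  0.05 -0.01] F [ 1.6 -0.1 -1.1]
grip->clip depth/y/z mm [0.1 1.7 1. ] F head axes [ 1.8 -0.1  0.6] toolF [-0.4  0.6  1.8] T [ 0.22 -0.38 -0.16] gap 0.010762630246722343
```

{"method": "move_arm", "body": {"moves": [-0.07,0,0.4,0,0,0,1,-0.12,0,0.7,0,0,0,1,-0.12,0,0.7,0,0,0,1]}}

```text
t: 11.05
position: [0.5456, -0.2384, 0.2114]
tool_rot: [0.155, 0.654, 0.69, 0.269]
ft_force: [2.3, -0.7, 0.6]
finger_gap: 0.0109
grip_force: 90.2
```

```bash
python3 tg2.py 0
```

```text
t 11.05 shift cm [-0.08 -0.1  -0.71] dist 0.72 turn [0.09 0.05 0.06] F [ 2.3 -0.7  0.6]
grip->clip depth/y/z mm [6.9 2.  1. ] F head axes [ 0.8 -0.7  2.2] toolF [-0.9  2.2  0.7] T [-0.11 -0.28 -0.54] gap 0.010901998258381111
```

{"method": "move_arm", "body": {"moves": [-0.05,0.05,0.3,0,0,0,1,-0.1,0.1,0.6,0,0,0,1,-0.1,0.1,0.6,0,0,0,1]}}

```text
t: 11.35
position: [0.5494, -0.2386, 0.2063]
tool_rot: [0.155, 0.654, 0.69, 0.268]
ft_force: [2.8, -0.1, 0.9]
finger_gap: 0.0106
grip_force: 90.5
```

```bash
python3 tg2.py 0
```

```text
t 11.35 shift cm [ 0.06 -0.12 -1.34] dist 1.34 turn [ 0.02  0.05 -0.01] F [ 2.8 -0.1  0.9]
grip->clip depth/y/z mm [13.3  1.7  1.2] F head axes [ 0.9 -0.1  2.8] toolF [-0.2  2.8  0.8] T [-0.12 -0.33 -0.62] gap 0.0105947795888122
```

{"method": "move_arm", "body": {"moves": [-0.05,0.05,0.3,0,0,-0.3,1,-0.1,0.1,0.6,0,0,-0.6,1,-0.1,0.1,0.6,0,0,-0.6,1]}}

```text
t: 11.65
position: [0.5533, -0.2387, 0.2011]
tool_rot: [0.155, 0.652, 0.693, 0.268]
ft_force: [3.0, -1.6, -2.1]
finger_gap: 0.0107
grip_force: 90.1
```

```bash
python3 tg2.py 0
```

```text
t 11.65 shift cm [ 0.17 -0.14 -1.98] dist 1.99 turn [-0.04  0.02  0.45] F [ 3.  -1.6 -2.1]
grip->clip depth/y/z mm [19.8  1.7  1.4] F head axes [ 3.5 -1.6  1.3] toolF [-2.2  1.3  3.2] T [-0.   -0.6  -0.26] gap 0.01068594749774193
```

{"method": "move_arm", "body": {"moves": [-0.08,0.03,0.3,0,0,-0.2,1,-0.16,0.05,0.6,0,0,-0.3,1,-0.16,0.05,0.6,0,0,-0.3,1]}}

```text
t: 11.95
position: [0.5568, -0.2389, 0.196]
tool_rot: [0.155, 0.65, 0.695, 0.267]
ft_force: [2.0, -1.5, -3.0]
finger_gap: 0.0103
grip_force: 90.0
```

```bash
python3 tg2.py 0
```

```text
t 11.95 shift cm [ 0.3  -0.14 -2.58] dist 2.6 turn [-0.11 -0.03  0.78] F [ 2.  -1.5 -3. ]
grip->clip depth/y/z mm [25.9  1.4  1.4] F head axes [ 3.6 -1.5 -0.1] toolF [-2.1 -0.1  3.3] T [ 0.39 -0.61 -0.14] gap 0.010335898297968842
```

{"method": "move_arm", "body": {"moves": [-0.08,0,0.35,0,0,0,1,-0.15,0,0.7,0,0,0,1,-0.21,0,1.05,0,0,0,1,-0.26,0,1.3,0,0,0,1,-0.26,0,1.3,0,0,0,1]}}

```text
t: 12.45
position: [0.5646, -0.239, 0.1854]
tool_rot: [0.156, 0.649, 0.695, 0.267]
ft_force: [0.6, -1.3, -2.0]
finger_gap: 0.0107
grip_force: 90.0
```

```bash
python3 tg2.py 0
```

```text
t 12.45 shift cm [ 0.53 -0.17 -3.87] dist 3.91 turn [-0.09 -0.03  0.82] F [ 0.6 -1.3 -2. ]
grip->clip depth/y/z mm [39.   1.3  1.7] F head axes [ 2.  -1.3 -0.7] toolF [-1.6 -0.7  1.7] T [ 0.66 -0.36 -0.04] gap 0.010676928494156976
```

{"method": "move_arm", "body": {"moves": [-0.06,0,0.3,0,0,0,1,-0.12,0,0.6,0,0,0,1,-0.18,0,0.9,0,0,0,1,-0.18,0,0.9,0,0,0,1]}}

```text
t: 12.85
position: [0.5697, -0.2399, 0.179]
tool_rot: [0.157, 0.649, 0.695, 0.267]
ft_force: [-4.3, -1.7, 3.3]
finger_gap: 0.0109
grip_force: 91.4
```

```bash
python3 tg2.py 0
```

```text
t 12.85 shift cm [ 0.76 -0.21 -4.67] dist 4.73 turn [-0.05  0.07  0.83] F [-4.3 -1.7  3.3]
grip->clip depth/y/z mm [47.3  0.4  2.2] F head axes [-5.2 -1.7 -1.7] toolF [-0.8 -1.7 -5.4] T [ 0.83 -0.33 -0.06] gap 0.010917536217601198
```

{"method": "move_arm", "body": {"moves": [-0.04,0,0.2,0,0,0,1,-0.08,0,0.4,0,0,0,1,-0.08,0,0.4,0,0,0,1]}}

```text
t: 13.15
position: [0.572, -0.2398, 0.1757]
tool_rot: [0.156, 0.649, 0.695, 0.267]
ft_force: [-4.6, -0.1, 4.3]
finger_gap: 0.0109
grip_force: 91.3
```

```bash
python3 tg2.py 0
```

```text
t 13.15 shift cm [ 0.81 -0.21 -5.07] dist 5.14 turn [-0.05  0.05  0.84] F [-4.6 -0.1  4.3]
grip->clip depth/y/z mm [51.3  0.5  2.2] F head axes [-6.2 -0.1 -1.3] toolF [ 0.9 -1.3 -6.1] T [ 0.83 -0.26 -0.04] gap 0.01088556787140812
```

{"method": "move_arm", "body": {"moves": [-0.03,0,0.15,0,0,0,1,-0.06,0,0.3,0,0,0,1,-0.06,0,0.3,0,0,0,1]}}

```text
t: 13.45
position: [0.5741, -0.2397, 0.1724]
tool_rot: [0.156, 0.649, 0.695, 0.267]
ft_force: [0.4, -0.1, -0.7]
finger_gap: 0.0109
grip_force: 90.4
```

```bash
python3 tg2.py 0
```

```text
t 13.45 shift cm [ 0.87 -0.2  -5.45] dist 5.52 turn [-0.05  0.01  0.83] F [ 0.4 -0.1 -0.7]
grip->clip depth/y/z mm [55.2  0.6  2.1] F head axes [ 0.8 -0.1 -0.1] toolF [-0.2 -0.1  0.8] T [ 0.71 -0.51 -0.01] gap 0.010946899525913678
```

{"method": "move_arm", "body": {"moves": [-0.03,0,0.15,0,0,0,1,-0.06,0,0.3,0,0,0,1,-0.06,0,0.3,0,0,0,1]}}

```text
t: 13.75
position: [0.5762, -0.2397, 0.1692]
tool_rot: [0.156, 0.649, 0.695, 0.267]
ft_force: [6.1, -0.5, -10.0]
finger_gap: 0.0107
grip_force: 88.7
```

```bash
python3 tg2.py 0
```

```text
t 13.75 shift cm [ 0.94 -0.18 -5.82] dist 5.9 turn [-0.05 -0.03  0.81] F [  6.1  -0.5 -10. ]
grip->clip depth/y/z mm [59.   0.6  1.9] F head axes [11.7 -0.5 -0.7] toolF [-2.5 -0.8 11.5] T [ 0.64 -0.71  0.  ] gap 0.010726776705323869
```

{"method": "move_arm", "body": {"moves": [-0.02,0,0.1,0,0,0,1,-0.04,0,0.2,0,0,0,1,-0.04,0,0.2,0,0,0,1]}}

```text
t: 14.05
position: [0.5772, -0.2397, 0.168]
tool_rot: [0.156, 0.649, 0.695, 0.267]
ft_force: [6.6, -0.5, -9.7]
finger_gap: 0.0109
grip_force: 88.9
```

```bash
python3 tg2.py 0
```

```text
t 14.05 shift cm [ 0.97 -0.19 -5.98] dist 6.06 turn [-0.06 -0.02  0.82] F [ 6.6 -0.5 -9.7]
grip->clip depth/y/z mm [60.6  0.6  2. ] F head axes [11.7 -0.5 -0.1] toolF [-2.4 -0.1 11.5] T [ 0.65 -0.67 -0.08] gap 0.010868818253006847
```

{"method": "move_arm", "body": {"moves": [-0.02,0,0.1,0,0,0,1,-0.04,0,0.2,0,0,0,1,-0.04,0,0.2,0,0,0,1]}}

```text
t: 14.35
position: [0.5779, -0.2399, 0.1673]
tool_rot: [0.156, 0.649, 0.695, 0.267]
ft_force: [-3.7, -1.2, 1.8]
finger_gap: 0.0104
grip_force: 91.0
```

```bash
python3 tg2.py 0
```

```text
t 14.35 shift cm [ 1.   -0.21 -6.07] dist 6.16 turn [-0.06  0.02  0.85] F [-3.7 -1.2  1.8]
grip->clip depth/y/z mm [61.5  0.4  2.2] F head axes [-3.6 -1.2 -2.1] toolF [-0.6 -2.1 -3.7] T [ 0.99 -0.25 -0.03] gap 0.010434896154635595
```

{"method": "move_arm", "body": {"moves": [0,0,0,0,0,0,0.5,0,0,0,0,0,0,0.5,0,0,0,0,0,0,0.5,0,0,0,0,0,0,0.5,0,0,0,0,0,0,0.5]}}

```text
t: 14.85
position: [0.5784, -0.2397, 0.1671]
tool_rot: [0.156, 0.649, 0.695, 0.267]
ft_force: [0.9, -0.2, 0.5]
finger_gap: 0.0423
grip_force: 0.0
```

```bash
python3 tg2.py 0
```

```text
t 14.85 shift cm [ 0.99 -0.24 -6.13] dist 6.21 turn [-0.02  0.    0.86] F [ 0.9 -0.2  0.5]
grip->clip depth/y/z mm [62.   0.6  2.5] F head axes [ 0.1 -0.2  1. ] toolF [-0.3  1.   0.1] T [ 0.59 -0.11  0.01] gap 0.042309054108340426
```

{"method": "move_arm", "body": {"moves": [0,0,-2,0,0,0,0.5,0,0,-5,0,0,0,0.5,0,0,-9,0,0,0,0.5,0,0,-12,0,0,0,0.7,0,0,-12,0,0,0,1]}}

```text
t: 15.35
position: [0.5104, -0.2626, 0.2667]
tool_rot: [0.159, 0.65, 0.694, 0.266]
ft_force: [0.2, 0.0, 0.5]
finger_gap: 0.0143
grip_force: 0.0
```

Run:
```python
from h import *
p,r,s=tool();print(p); Rv=Rzy([0,0,-1],[1,0,0]); go([.62,-.242,.30],Rv)
a,b=manip.read_camera("scene"),manip.read_camera("side"); np.savez("i8.npz",a=a,b=b)
# overlay score: frame at home in head at several depth errors, wood ring test
from seg import wood,S,D
from fit import hd,g
from itertools import product
ims=[(wood(a),S),(wood(b),D)]
def sc(dx,yaw):
    t=0
    for im,M in ims:
        m=np.zeros(im.shape,np.uint8)
        for bx in [((-.11,0),(.057,.075)),((-.11,-.086),(-.075,.075)),((-.11,0),(-.075,-.057))]:
            X=np.array([hd(g.x,R.from_rotvec([0,0,yaw]).apply((x+dx,y,z+.0015))) for x,y,z in product(*bx,(-.006,.006))])
            cv2.fillConvexPoly(m,cv2.convexHull((proj(M,X)*16).astype(np.int32)),1,cv2.LINE_8,4)
        ring=cv2.dilate(m,np.ones((5,5)))-m; t+=im[m>0].mean()-im[ring>0].mean()
    return t
for dx in np.arange(-.024,.017,.004): print(round(dx,3),[round(sc(dx,w),2) for w in(-.05,0,.05)])
```

```text
[ 0.51041467 -0.26256549  0.26670714]
t 15.35 shift cm [ 1.3  10.9   3.87] dist 11.64 turn [35.09 -8.81  3.63] F [0.2 0.  0.5]
frame [ 0.5666  0.1857 -0.0363 -0.0026] [[-1.3, -1.1], [-0.7, -1.1], [0.1, -1.1], [0.8, -0.8], [0.6, -0.8], [0.6, -0.4], [0.6, -0.4], [0.0, 1.8]]
press [ 0.6643 -0.2438  0.003   0.9609  0.0786  0.0133] [[1.2, 1.6], [0.1, 0.5], [2.0, -0.5], [-0.8, 0.1], [-0.4, -0.3], [-0.9, 0.4], [-1.9, 1.6], [-1.2, 0.1], [1.1, 0.7], [0.8, 0.4]]
mouth [ 0.6185 -0.2439  0.1036]
-0.024 [np.float32(0.67), np.float32(0.7), np.float32(0.68)]
-0.02 [np.float32(0.78), np.float32(0.77), np.float32(0.7)]
-0.016 [np.float32(0.89), np.float32(0.87), np.float32(0.82)]
-0.012 [np.float32(0.98), np.float32(0.97), np.float32(0.9)]
-0.008 [np.float32(1.06), np.float32(1.09), np.float32(1.01)]
-0.004 [np.float32(1.13), np.float32(1.16), np.float32(1.08)]
0.0 [np.float32(1.15), np.float32(1.18), np.float32(1.15)]
0.004 [np.float32(1.25), np.float32(1.2), np.float32(1.25)]
0.008 [np.float32(1.2), np.float32(1.15), np.float32(1.22)]
0.012 [np.float32(1.07), np.float32(1.06), np.float32(1.1)]
0.016 [np.float32(0.95), np.float32(0.99), np.float32(0.95)]
```

{"method": "move_arm", "body": {"moves": [0,3,-1.5,7,-2,1,1,0.5,6,0,15,-4,2,1,1,9,2,23,-6,3,1,1.3,10.9,3.9,31,-8,3.6,1,1.3,10.9,3.9,35,-8.8,3.6,1]}}

```text
t: 15.95
position: [0.6256, -0.231, 0.2948]
tool_rot: [-0.004, 0.702, 0.713, 0.001]
ft_force: [-0.5, 0.6, -1.3]
finger_gap: -0.0002
grip_force: 0.0
```

```bash
cat > tg3.py <<'E'
from h import *
import sys
go([float(v) for v in sys.argv[1:4]],Rzy([0,0,-1],[1,0,0])); print(tool()[0].round(4))
E
python3 tg3.py .605 -.242 .185
```

```text
t 15.95 shift cm [-1.14 -2.03 10.98] dist 11.22 turn [-0.27 -0.4   0.9 ] F [-0.5  0.6 -1.3]
[ 0.6256 -0.231   0.2948]
```

{"method": "move_arm", "body": {"moves": [-0.6,-0.5,3,0,0,0.9,1,-0.8,-1,6,0,0,0.9,1,-0.8,-1.5,9,0,0,0.9,1,-0.8,-1.5,11,0,0,0.9,1,-0.8,-1.5,11,0,0,0.9,1]}}

```text
t: 16.45
position: [0.6029, -0.2447, 0.1813]
tool_rot: [-0.007, 0.71, 0.704, -0.001]
ft_force: [0.5, -0.6, -0.6]
finger_gap: 0.0001
grip_force: 0.0
```

Run:
```python
import numpy as np
from h import tool
p=tool()[0];s=tool()[2];print(p.round(4),s["ft_force"].round(1))
for th in(.96,.86,.76,.66,.56,.46,.36,.26,.16,.08,.02,0):
    c=np.array([.6643-.175*np.cos(th)+.006*np.sin(th),.038+.175*np.sin(th)+.006*np.cos(th)])
    w=.011*np.sin(th)/np.sin(.96); x=c[0]+w; print(th,"world",x.round(3),c[1].round(3),"shift y,z cm",((x-p[0])*100).round(1),((p[2]-c[1])*100).round(1))
```

```text
[ 0.6029 -0.2447  0.1813] [ 0.5 -0.6 -0.6]
0.96 world 0.58 0.185 shift y,z cm -2.3 -0.4
0.86 world 0.565 0.175 shift y,z cm -3.8 0.7
0.76 world 0.551 0.163 shift y,z cm -5.2 1.8
0.66 world 0.538 0.15 shift y,z cm -6.5 3.1
0.56 world 0.526 0.136 shift y,z cm -7.7 4.5
0.46 world 0.516 0.121 shift y,z cm -8.7 6.0
0.36 world 0.507 0.105 shift y,z cm -9.6 7.6
0.26 world 0.5 0.089 shift y,z cm -10.3 9.2
0.16 world 0.495 0.072 shift y,z cm -10.8 10.9
0.08 world 0.491 0.058 shift y,z cm -11.1 12.3
0.02 world 0.49 0.047 shift y,z cm -11.3 13.4
0 world 0.489 0.044 shift y,z cm -11.4 13.7
```

{"method": "move_arm", "body": {"moves": [0,-1.2,0,0,0,0,1,0,-2.3,-0.2,0,0,0,1,0,-3.1,0.2,0,0,0,1,0,-3.8,0.7,0,0,0,1,0,-4.5,1.3,0,0,0,1]}}

```text
t: 16.95
position: [0.5626, -0.2463, 0.1762]
tool_rot: [0.001, 0.711, 0.703, 0.003]
ft_force: [1.1, -0.4, 6.5]
finger_gap: -0.0002
grip_force: 2.7
```

```bash
python3 tg3.py .551 -.243 .163
```

```text
t 16.95 shift cm [ 0.31 -1.17  1.31] dist 1.78 turn [ 0.33 -0.14 -0.61] F [ 1.1 -0.4  6.5]
[ 0.5626 -0.2463  0.1762]
```

{"method": "move_arm", "body": {"moves": [0.2,-1.2,1,0,0,0,1,0.2,-2,1.9,0,0,0,1,0.2,-2.7,2.6,0,0,0,1,0.2,-3.3,3.4,0,0,0,1,0.2,-3.8,4.2,0,0,0,1]}}

```text
t: 17.45
position: [0.5241, -0.2461, 0.1331]
tool_rot: [0.002, 0.711, 0.703, 0.002]
ft_force: [2.7, -3.5, 3.8]
finger_gap: 0.0002
grip_force: 2.5
```

```bash
python3 tg3.py .507 -.243 .105
```

```text
t 17.45 shift cm [ 0.29 -1.72  2.8 ] dist 3.3 turn [ 0.26 -0.   -0.69] F [ 2.7 -3.5  3.8]
[ 0.5241 -0.2461  0.1331]
```

{"method": "move_arm", "body": {"moves": [0.1,-0.6,0.9,0,0,0,1,0.1,-1.1,1.9,0,0,0,1,0.1,-1.6,2.9,0,0,0,1,0.1,-2,3.8,0,0,0,1,0.1,-2.3,4.7,0,0,0,1]}}

```text
t: 17.95
position: [0.4995, -0.2415, 0.0844]
tool_rot: [-0.002, 0.711, 0.703, 0.002]
ft_force: [5.0, -2.3, 3.2]
finger_gap: 0.0004
grip_force: 2.3
```

```bash
python3 tg3.py .489 -.243 .044
```

```text
t 17.95 shift cm [-0.18 -1.05  4.04] dist 4.17 turn [-0.02 -0.29 -0.61] F [ 5.  -2.3  3.2]
[ 0.4995 -0.2415  0.0844]
```

{"method": "move_arm", "body": {"moves": [0,-0.4,0.8,0,0,0,1,0,-0.6,1.6,0,0,0,1,0,-0.7,2.3,0,0,0,1,0,-0.8,2.9,0,0,0,1,0,-0.8,3.3,0,0,0,1]}}

```text
t: 18.45
position: [0.4904, -0.2409, 0.0512]
tool_rot: [-0.003, 0.711, 0.703, 0.001]
ft_force: [3.4, 0.6, 3.8]
finger_gap: -0.0002
grip_force: 2.1
```

```bash
python3 tg3.py .489 -.243 .044
```

```text
t 18.45 shift cm [-0.22 -0.14  0.72] dist 0.76 turn [-0.2  -0.33 -0.6 ] F [3.4 0.6 3.8]
[ 0.4904 -0.2409  0.0512]
```

{"method": "move_arm", "body": {"moves": [0,0,0.2,0,0,0,1,0,0,0.4,0,0,0,1,0,0,0.6,0,0,0,1,0,0,0.7,0,0,0,1,0,0,0.7,0,0,0,1]}}

```text
t: 18.95
position: [0.49, -0.2412, 0.0445]
tool_rot: [-0.003, 0.711, 0.703, 0.0]
ft_force: [0.5, 2.6, 2.1]
finger_gap: 0.0002
grip_force: 1.4
```

{"method": "move_arm", "body": {"moves": [0,0,0.1,0,0,0,1,0,0,0.2,0,0,0,1,0,0,0.3,0,0,0,1,0,0,0.3,0,0,0,1]}}

```text
t: 19.35
position: [0.49, -0.2413, 0.0424]
tool_rot: [-0.003, 0.711, 0.703, 0.0]
ft_force: [-2.0, 3.4, 10.1]
finger_gap: -0.0003
grip_force: 4.7
```

{"method": "move_arm", "body": {"moves": [0,0,0.1,0,0,0,1,0,0,0.1,0,0,0,1]}}

```text
t: 19.55
position: [0.49, -0.2413, 0.0423]
tool_rot: [-0.003, 0.711, 0.703, 0.0]
ft_force: [-3.5, 3.8, 15.0]
finger_gap: 0.0002
grip_force: 7.8
```

{"method": "move_arm", "body": {"moves": [0,0,-2,0,0,0,1,0,0,-6,0,0,0,1,0,0,-10,0,0,0,1,0,0,-15,0,0,0,1,0,0,-15,0,0,0,1]}}

```text
t: 20.05
position: [0.4947, -0.2454, 0.1969]
tool_rot: [0.004, 0.712, 0.702, 0.002]
ft_force: [1.2, -0.3, 1.1]
finger_gap: 0.0004
grip_force: 0.0
```

```bash
python3 - <<'E' | tail -12
from seg import *
from fit import g
s=manip.get_state(); print(s["t"],s["position"],s["ft_force"])
a,b=manip.read_camera("scene"),manip.read_camera("side"); np.savez("i9.npz",a=a,b=b)
ims=[(wood(a),S),(wood(b),D)]
v=g.x.copy()
def sc(th,dx,cam):
    im,M=ims[cam]; m=np.zeros(im.shape,np.uint8); Q=R.from_euler('ZY',[v[2],th])
    for bx in [((-.11,0),(.057,.075)),((-.11,-.086),(-.075,.075)),((-.11,0),(-.075,-.057))]:
        X=np.array([v[0:2].tolist()+[.038]])+Q.apply(np.array(list(product(*bx,(-.006,.006))))+[dx-.08,0,0])
        cv2.fillConvexPoly(m,cv2.convexHull((proj(M,X)*16).astype(np.int32)),1,cv2.LINE_8,4)
    ring=cv2.dilate(m,np.ones((5,5)))-m; return round(float(im[m>0].mean()-im[ring>0].mean()),2)
for th in(-.03,0,.03,.06,.1): print(th,[(sc(th,dx,0),sc(th,dx,1)) for dx in(-.016,-.008,0,.008)])
# bystanders unchanged?
z=np.load("i3.npz")
for nm,i,j,(x,y,w,h) in(("stand/side",z["b"],b,(255,225,70,100)),("blocks/side",z["b"],b,(224,208,80,42))): print(nm,np.abs(i[y:y+h,x:x+w].astype(int)-j[y:y+h,x:x+w]).mean().round(2))
E
```

```text
frame [ 0.5666  0.1857 -0.0363 -0.0026] [[-1.3, -1.1], [-0.7, -1.1], [0.1, -1.1], [0.8, -0.8], [0.6, -0.8], [0.6, -0.4], [0.6, -0.4], [0.0, 1.8]]
press [ 0.6643 -0.2438  0.003   0.9609  0.0786  0.0133] [[1.2, 1.6], [0.1, 0.5], [2.0, -0.5], [-0.8, 0.1], [-0.4, -0.3], [-0.9, 0.4], [-1.9, 1.6], [-1.2, 0.1], [1.1, 0.7], [0.8, 0.4]]
mouth [ 0.6185 -0.2439  0.1036]
20.05 [ 0.49467943 -0.24537434  0.19690052] [ 1.18452914 -0.29060643  1.05269974]
-0.03 [(0.34, 0.33), (0.48, 0.52), (0.71, 0.69), (0.7, 0.52)]
0 [(0.39, 0.29), (0.56, 0.49), (0.73, 0.64), (0.61, 0.52)]
0.03 [(0.33, 0.12), (0.56, 0.33), (0.61, 0.48), (0.38, 0.39)]
0.06 [(0.27, -0.01), (0.46, 0.21), (0.34, 0.34), (0.17, 0.3)]
0.1 [(0.2, -0.18), (0.21, 0.03), (0.04, 0.16), (-0.02, 0.16)]
stand/side 2.08
blocks/side 1.96
```

Both cameras put the head at about 0 rad with the frame fully home. It stopped firmly on the platen (15 N, no further travel), and the stand and blocks are unchanged.

```bash
python3 -c "
from cell import manip
print(manip.close_job())"
```

```text
the job is handed in; nothing more can be done
None
```

The larger frame is snapped home in the press head and folded flat over the platen at about 0 rad; I handed the job in at about 20 s, after two failed insertion tries (about 42 N at most) that turned the frame about 10° in the grip, which I corrected for.

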